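Load the milling-blank magazine

TASK

Take the yellow dust cover off the blank magazine and lay it, handle up, in the middle of the white mat; then load every milling blank lying on the bench into the magazine, blue carrier down and ivory side up, pushing each one down against the spring until the catches snap over it and hold it. When all are latched, press the green feed button fully and let it go, then put the cover back on the magazine, fully seated. Leave the bottle, the plaster cast and the blue stock pan alone.

Things in the scene. Friction and masses are not known exactly. Their poses are not given: they have to be found in the camera images.
- magazine: Spring-loaded blank magazine fixed to the bench: grey base plate 170 x 190 x 12 mm with an open aluminium column whose stack axis is this frame's z through the origin (bench level). Cavity 93 mm along x, 49 mm along y. The y sides are open over the middle 49 mm of x at every height: finger slots. A grey pod (70 x 62 mm, top 80 mm up) stands at y = +100 mm.
- magazine_mouth (a point): Centre of the column's mouth, 162 mm above the bench, on the axis: a blue flared rim (118 x 74 mm outside) leads in 9 mm on every side down to the straight walls, which end 152 mm up. A blank set in here stays on the slopes of the catches, underside about 146 mm and top about 170 mm above the bench.
- catch_level (a point): On the axis, 130 mm above the bench: the flat undersides of two brass sprung catches, sloped on top, jutting 8 mm in at the x ends. Pushed down until its top is 3 to 6 mm below this point, a blank is caught, and rises to rest with its top at this point; released sooner it comes back up. Each further blank pushes the earlier ones down.
- follower (a joint): Orange spring platform under the stack, m pushed down: 0 empty (platform top 130 mm above the bench), 0.024 for each latched blank, stop at 0.110. Spring force about 4 N at 0 rising 85 N/m to about 12 N with four blanks; snapping past the catches adds about 5 N.
- blank0: Milling blank, flat block 90 x 46 x 24 mm (x, y, z), 0.1 to 0.18 kg: blue carrier plate below, ivory block above. Origin at the centre of the underside, z up, long side along x. Starts lying flat on the bench; may be absent.
- blank1: Milling blank, flat block 90 x 46 x 24 mm (x, y, z), 0.1 to 0.18 kg: blue carrier plate below, ivory block above. Origin at the centre of the underside, z up, long side along x. Starts lying flat on the bench; may be absent.
- blank2: Milling blank, flat block 90 x 46 x 24 mm (x, y, z), 0.1 to 0.18 kg: blue carrier plate below, ivory block above. Origin at the centre of the underside, z up, long side along x. Starts lying flat on the bench; may be absent.
- blank3: Milling blank, flat block 90 x 46 x 24 mm (x, y, z), 0.1 to 0.18 kg: blue carrier plate below, ivory block above. Origin at the centre of the underside, z up, long side along x. Starts lying flat on the bench; may be absent.
- cover: Yellow dust cover, 0.15 kg: plate 135 x 91 mm (x, y) with a skirt 10 mm deep below it (inside 127 x 83 mm) that fits loosely round the magazine's rim. Black handle bar, 60 x 14 mm (x, y), from 14 to 38 mm above the origin. Origin at the centre of the skirt's lower edge. On the magazine it rests with its origin about 151 mm up, x along the magazine's x.
- mat: White mat fixed on the bench, 220 x 150 x 3 mm (x, y, z), origin at the centre of its underside.
- feed_button (a joint): Green sprung push button, m pressed: 0 up, 0.006 fully down at 5 N.
- feed_button_top (a point): Centre of the button's top face (radius 16 mm); it is pressed straight down.
- squeeze_bottle: White bottle with a red cap, 120 mm tall, radius 26 mm, origin at the underside; a bystander.
- plaster_cast: Loose cream plaster cast, about 70 x 57 x 24 mm, origin at the underside; a bystander.
- stock_pan: Blue stock pan 70 x 120 x 45 mm, origin at the underside; a bystander.
Mind the look-alikes: they are no part of the job. What is shaped like the blank3 but purple or red is not meant.

How it is judged:
By the outcome, as a careful person would: the job done as asked, in the order asked, and still so for the second after the job is handed in, with the robot touching nothing.
Of blank0, blank1, blank2, blank3 only 3 to 4 are there at a start; the rules pass over those that are not, and their reading is None.
At some moment in a run one of blank0, blank1, blank2, blank3 may be knocked a few centimetres aside while the robot is not near it.
It also fails if it takes over 210 s, if anything falls off the work surface, if the arm or the gripper's body presses on something with over 40 N, if the wrist force passes 120 N, or if a joint passes its speed limit or range.

ROBOT

A 6-joint arm with a two-finger parallel gripper is mounted at the origin on the work surface. World frame = base frame: x ahead of the robot, y to its left, z up, the work surface at z = 0. Lengths are in m, angles in rad, forces in N, time in s.
With the tool pointing down it reaches from about 0.325 to 0.775 m from the base axis. Payload 5.5 kg.
Tool frame: the origin (TCP) lies between the finger pads; the fingertips stand 8 mm ahead of it and the grasp point (between the pads) lies 11 mm behind it (tcp_to_tips is the distance from the TCP to the fingertips, in m); z points along the fingers, y is the line along which they close (so a half turn about z gives the same grasp; the last joint's range is limited). The gripper opens to 88 mm and grips with 3 to 60 N. Pads are 20 mm wide; open, the fingers measure 115 mm over their backs; the gripper's body (75 mm by 178 mm) begins 61 mm behind the grasp point.
Start: joints at [-1.385, 0.091, 1.231, -0, 1.82, -0.057], TCP at [0.144, -0.582, 0.231] pointing down, gripper open.
Joint ranges: [-2.87, 2.87], [-0.86, 2.18], [0.17, 2.46], [-1.51, 4.65], [0.06, 2.69], [-2.65, 2.65]. Speed limits (rad/s): [2.57, 2.57, 3.01, 3.14, 3.14, 3.14].

INTERFACE

Orientations are given as a unit quaternion [w, x, y, z].
In Python, from bench import * gives the robot as it stands. Calls block until the motion is done:
- move_to(position, orientation): joint-space move of the TCP to a pose.
- move_l(position, speed=0.15, orientation=None): straight line of the TCP; orientation=None keeps the orientation; speed is the mean speed in m/s.
- movej(angles): joint-space move.
- gripper_open() and close(): open the fingers fully, or close them until they stop; the grip force is fixed at half the most.
- hold(seconds).
- inverse_kinematics(position, orientation): joint angles nearest the present ones, or None.
- state(): the state.
- get_image(name): name is "scene" or "top" or "wrist"; returns a dict with "frame" (480x640x3 uint8, blue, green, red), "depth" (480x640 float32, m along the optical axis (not along the pixel's ray), 0 where there is no reading), "camera_matrix" (3x3 intrinsics, pixels), "k1" (the pictures are not rectified: a ray, as slopes to the right and down, at radius r is drawn at 1 + k1 r^2 times it, then the intrinsics apply), "view" (4x4, takes a point from world to camera coordinates). Camera axes: x right, y up, looking along -z (the intrinsics and any distortion apply to the point x, -y, -z); pixel columns grow to the right and rows downward; lengths in m; the calibration is good to about 2 mm. A picture is of the moment at which its call begins.
A pose or a line that the arm cannot do raises IKError and nothing moves.
- job_done(): hands the job in; it is judged then, once.
The state is a dict: "time": time; "joint_pos": joint angles; "dq": joint speeds; "joint_torque": joint torques, N m; "ee_pos": TCP position; "ee_rot": TCP orientation; "ft_force": force on the tool from outside, world axes, zero at the start; "moment": the same for the moment, N m; "finger_gap": finger opening in m; "finger_force": force on a finger pad.
Only numpy, scipy, OpenCV 4.12 (cv2) and the standard library are available. Lean on these libraries where they do the work, as an engineer would, in place of code of your own. Each camera call takes 0.05 s, during which the arm holds its last target. There are 200 camera calls.

## Working session

There is one attempt and no reset: what is moved stays moved. The work goes in short steps, each a Python script; the robot and the scene stay as the last script left them, time stands still between calls to the robot, and variables do not carry over. Pictures are saved under pics/ and viewed, at most 14 in all, crops included, and the job is handed in when it is done.

```bash
mkdir -p pics; ls; python3 - <<'E'
from bench import *
import cv2,numpy as np
for n in ["scene","top"]:
    d=get_image(n); cv2.imwrite(f"pics/{n}0.png",d["frame"]); np.savez(f"{n}0.npz",**d)
    V=np.array(d["view"]); print(n,np.linalg.inv(V).round(3).tolist(),np.array(d["camera_matrix"]).round(1).tolist(),d["k1"])
print(state())
E
```

```text
pics
scene [[0.657, -0.435, 0.616, 1.227], [0.754, 0.364, -0.547, -0.69], [0.014, 0.824, 0.567, 0.723], [0.0, 0.0, 0.0, 1.0]] [[537.0, 0.0, 327.9], [0.0, 537.0, 237.3], [0.0, 0.0, 1.0]] -0.04391652146910415
top [[-0.023, 0.994, -0.102, 0.431], [-1.0, -0.021, 0.016, -0.07], [0.013, 0.103, 0.995, 1.097], [0.0, 0.0, 0.0, 1.0]] [[434.3, 0.0, 325.0], [0.0, 434.3, 243.6], [0.0, 0.0, 1.0]] -0.004837244180380168
{'time': 0.1, 'joint_pos': array([-1.38469977e+00,  9.17755558e-02,  1.23175107e+00,  3.94223823e-05,
        1.81978067e+00, -5.67008472e-02]), 'dq': array([ 0.00052388, -0.00190022, -0.000868  ,  0.00150848, -0.00088825,
        0.00197772]), 'joint_torque': array([ 3.10060743e-03, -4.47859025e+01, -4.07569349e+01,  7.00743031e-02,
        2.83832947e-02, -1.11364245e-04]), 'ee_pos': array([ 0.14421685, -0.58216014,  0.22963286]), 'ee_rot': array([-8.56763204e-04,  9.92639272e-01,  1.21105493e-01, -3.63606326e-05]), 'ft_force': array([0.07318399, 0.07750052, 0.45045474]), 'moment': array([ 0.0342107 , -0.00939866, -0.03956938]), 'finger_force': 0.0, 'finger_gap': 0.0879836017078133}
```

View pics/scene0.png

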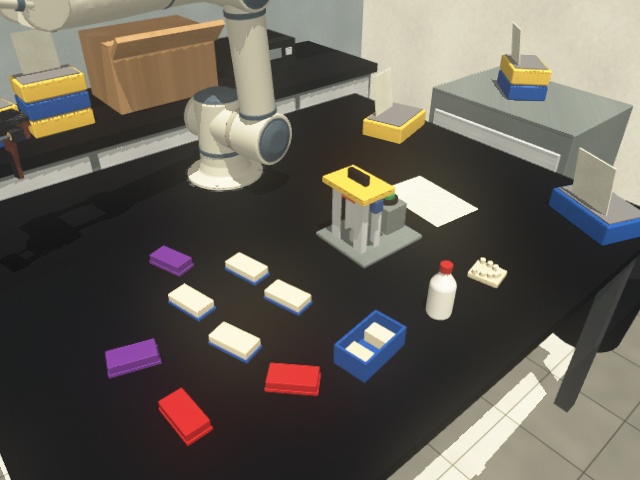

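View pics/top0.png

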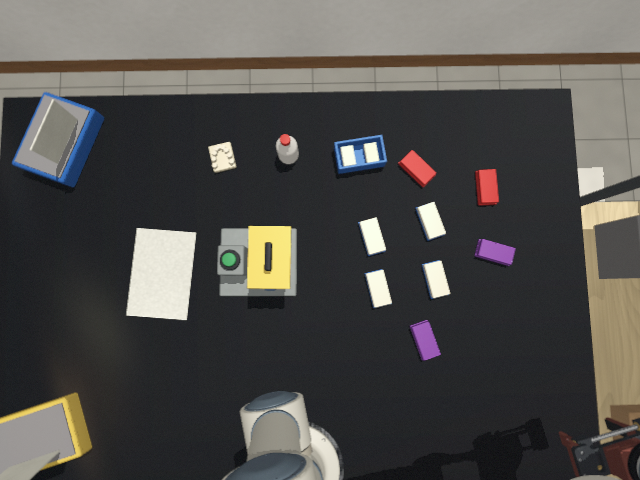

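The top view shows four ivory blanks at about (372,236), (431,220), (378,288) and (436,279). The covered magazine is at (268,258), the button at (229,260) and the mat at (162,274). The purple and red blocks are decoys, and the bottle, cast and pan are bystanders.

```bash
cat > h.py <<'E'
from bench import *
import cv2, numpy as np
RNG=dict(ivory=((15,15,150),(40,110,255)),yellow=((20,130,120),(34,255,255)),blue=((100,120,50),(125,255,255)),
 green=((45,80,30),(90,255,255)),white=((0,0,150),(179,60,255)),orange=((5,140,100),(18,255,255)))
def mask(img,c):
    m=cv2.inRange(cv2.cvtColor(img["frame"],cv2.COLOR_BGR2HSV),*map(np.array,RNG[c]))
    return cv2.morphologyEx(m,cv2.MORPH_OPEN,np.ones((3,3)))
def rays(img,px):
    K=np.array(img["camera_matrix"]);px=np.asarray(px,float).reshape(-1,1,2)
    n=cv2.undistortPoints(px,K,np.array([float(img["k1"]),0,0,0])).reshape(-1,2)
    T=np.linalg.inv(np.array(img["view"]))
    d=np.c_[n[:,0],-n[:,1],-np.ones(len(n))]@T[:3,:3].T
    return T[:3,3],d
def plane(img,px,z):
    o,d=rays(img,px); return o+d*((z-o[2])/d[:,2])[:,None]
def depthz(img,px):
    o,d=rays(img,px); p=np.asarray(px,int).reshape(-1,2)
    return o+d*np.asarray(img["depth"])[p[:,1],p[:,0]][:,None]
def rects(img,c,z,minpx=150):
    """rectangles (centre xy, yaw of long side, long, short) of colour blobs on plane z, metres"""
    out=[]
    for k in cv2.findContours(mask(img,c),cv2.RETR_EXTERNAL,cv2.CHAIN_APPROX_NONE)[0]:
        if cv2.contourArea(k)<minpx: continue
        P=plane(img,k.reshape(-1,2),z)[:,:2]
        (cx,cy),(w,h),a=cv2.minAreaRect((P*1000).astype(np.float32))
        if h>w: w,h,a=h,w,a+90
        out.append((cx/1000,cy/1000,(np.radians(a)+np.pi/2)%np.pi-np.pi/2,w/1000,h/1000))
    return out
def down(yaw):
    """tool down, tool x along yaw (fingers close across it); nearest half-turn to the start convention"""
    # R=Rz(yaw)*Rx(pi): q=[0,cos,sin,0]
    return np.array([0,np.cos(yaw/2),np.sin(yaw/2),0])
def ori(p,yaw):
    best=None
    for k in (-1,0,1,2):
        q=down(yaw+k*np.pi); s=inverse_kinematics(p,q)
        if s is not None:
            c=abs(s[5])+.3*np.abs(np.array(s)-state()["joint_pos"]).sum()
            if best is None or c<best[0]: best=(c,q)
    assert best is not None,(p,yaw)
    return best[1]
E
python3 - <<'E'
from h import *
for n in ["top","scene"]:
    d=dict(np.load(n+"0.npz"));print(n)
    for c,z in [("ivory",.024),("yellow",.165),("white",.003),("green",.085)]:
        for r in rects(d,c,z,80):
            if 0.1<r[0]<0.9 and abs(r[1])<.7: print(c,np.round(r,4))
d=dict(np.load("top0.npz"))
print(depthz(d,[(229,260),(230,246),(255,258),(268,257),(372,236),(162,274),(280,292)]).round(4))
E
```

```text
top
ivory [ 0.1049  0.0983 -0.0256  0.0779  0.0501]
ivory [ 0.4287 -0.2163  0.2191  0.0842  0.0448]
ivory [ 0.4482 -0.361   0.2209  0.0844  0.0454]
ivory [ 0.4772  0.317  -0.0987  0.2152  0.1482]
ivory [ 0.5596 -0.2054  0.2537  0.0855  0.045 ]
ivory [ 0.5954 -0.3549  0.3137  0.0845  0.0452]
ivory [ 0.7655 -0.1487  0.1464  0.0484  0.0293]
ivory [ 0.7735 -0.2087  0.1263  0.0479  0.032 ]
ivory [0.7844 0.0081 1.3728 0.0528 0.0311]
ivory [0.7686 0.1694 0.2112 0.0686 0.0574]
yellow [ 0.1448  0.497  -1.2741  0.1651  0.1261]
yellow [ 0.4778  0.0652 -0.0045  0.0819  0.0319]
white [ 0.435   0.1426 -1.569   0.0648  0.0275]
white [ 0.4291 -0.2193  0.2143  0.0876  0.0457]
white [0.4866 0.1526 1.5677 0.0601 0.0252]
white [ 0.4486 -0.3666  0.2189  0.0873  0.0463]
white [0.5312 0.1513 1.5496 0.0583 0.0228]
white [ 0.5002 -0.0042 -0.1065  0.1653  0.0229]
white [0.564  0.1413 1.55   0.0639 0.0433]
white [ 0.4781  0.3247 -0.0992  0.2195  0.1513]
white [ 0.5617 -0.2082  0.2537  0.0881  0.0459]
white [ 0.5984 -0.3606  0.3136  0.0885  0.0461]
white [ 0.7726 -0.1517  0.1194  0.0533  0.0336]
white [ 0.7803 
[... 907 characters left out ...]
89  0.348  -1.2697  0.245   0.1496]
white [ 0.755  -0.1897  0.1527  0.0483  0.0284]
white [ 0.5791 -0.3445  0.2978  0.0888  0.0457]
white [ 0.745  -0.1272  0.1371  0.0508  0.0337]
white [ 0.4269 -0.3509  0.2238  0.089   0.0455]
white [ 0.5418 -0.1904  0.2607  0.0882  0.0459]
white [ 0.7542  0.046  -0.9584  0.1475  0.0552]
white [0.7677 0.1896 0.1877 0.0675 0.0643]
white [ 0.4077 -0.202   0.2159  0.0881  0.0447]
white [ 0.4339  0.0926 -0.0222  0.2935  0.1884]
white [ 0.4762  0.3011 -0.0969  0.2224  0.2038]
[[ 0.5005  0.1349  0.1009]
 [ 0.535   0.1373  0.0779]
 [ 0.4991  0.0662  0.1643]
 [ 0.4988  0.0353  0.1897]
 [ 0.558  -0.2045  0.0242]
 [ 0.4757  0.3215  0.0053]
 [ 0.4244  0.0273  0.0099]]
```

```bash
python3 - <<'E'
from h import *
p=[.50,.035,.36]
move_to(p,ori(p,0.0))
d=get_image("wrist"); np.savez("w1.npz",**d); cv2.imwrite("pics/w1.png",d["frame"])
s=state();print(s["time"],s["ee_pos"],s["ee_rot"],s["joint_pos"],s["ft_force"]);print(np.linalg.inv(np.array(d["view"])).round(3))
E
```

```text
2.7167 [0.50009931 0.03434941 0.35975469] [-2.00857765e-04  7.48611436e-04  9.99999699e-01 -4.66610816e-05] [ 7.61942022e-04 -1.05972822e-01  1.19411119e+00 -1.04694630e-04
  2.05385614e+00 -1.56858577e+00] [ 0.93331676  0.55878606 -0.38423699]
[[ 0.002 -0.952 -0.305  0.417]
 [ 1.     0.002  0.001  0.035]
 [-0.    -0.305  0.952  0.513]
 [ 0.     0.     0.     1.   ]]
```

View pics/w1.png

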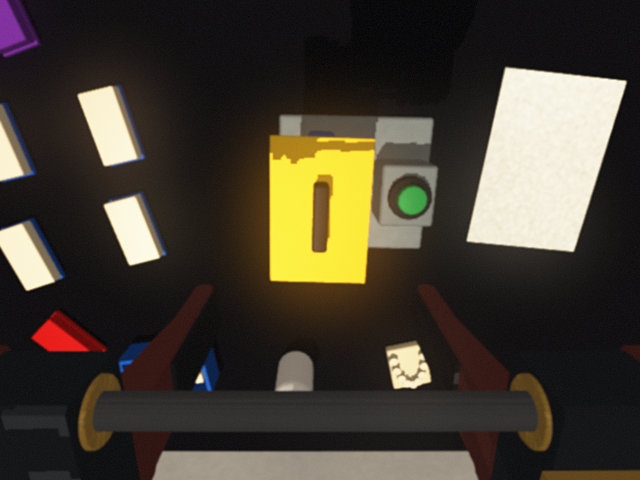

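The wrist view shows the cover centred at about (320,210) with its handle running vertically at (320,215). The button is at (412,198) and the mat at (545,160). All four blanks are on the left.

```bash
python3 - <<'E'
from h import *
import h
h.RNG["yellow"]=((15,130,70),(34,255,255))
h.RNG["grey"]=((0,0,60),(179,70,200))
d=dict(np.load("w1.npz"))
for c,z in [("yellow",.165),("white",.003),("ivory",.024),("green",.1),("grey",.012)]:
    for r in rects(d,c,z,300): print(c,np.round(r,4))
# handle: dark hole in the yellow
m=mask(d,"yellow"); cs,hi=cv2.findContours(m,cv2.RETR_CCOMP,cv2.CHAIN_APPROX_NONE)
for k,hh in zip(cs,hi[0]):
    if hh[3]>=0 and cv2.contourArea(k)>100:
        P=plane(d,k.reshape(-1,2),.189)[:,:2]*1000; print("handle",cv2.minAreaRect(P.astype(np.float32)))
print(depthz(d,[(320,195),(320,225),(320,240),(290,215),(350,215),(412,200),(385,240),(545,160)]).round(4))
t=dict(np.load("top0.npz"))
for c,z in [("yellow",.165),("green",.1)]:
    for r in rects(t,c,z,300): print("top",c,np.round(r,4))
E
```

```text
yellow [0.8148 0.3532 1.5614 0.1163 0.0121]
yellow [0.7264 0.2713 0.3032 0.11   0.0365]
yellow [ 0.7254 -0.2031 -0.3104  0.1101  0.0367]
yellow [ 0.5111  0.0396 -0.0375  0.1534  0.1216]
white [0.9773 0.0337 1.5691 0.547  0.059 ]
white [0.7723 0.1746 0.1836 0.0421 0.029 ]
white [ 0.6053 -0.3694  0.3107  0.0864  0.0426]
white [ 0.5676 -0.2134  0.2504  0.0871  0.0431]
white [ 0.5356  0.1415 -0.002   0.1072  0.067 ]
white [ 0.4662 -0.3548 -0.2402  0.0668  0.0267]
white [0.4435 0.1285 0.0448 0.0353 0.034 ]
white [ 0.4324 -0.2243  0.2178  0.0887  0.043 ]
white [ 0.4804  0.3264 -0.0989  0.2206  0.1511]
ivory [0.9543 0.0338 1.5691 0.5245 0.0565]
ivory [0.7694 0.1711 0.2254 0.0742 0.0562]
ivory [ 0.5973 -0.3523  0.3078  0.0867  0.0458]
ivory [ 0.561  -0.203   0.2494  0.0868  0.0454]
ivory [ 0.5307  0.1366 -0.002   0.1028  0.0653]
ivory [ 0.4402  0.1189 -1.1721  0.0365  0.032 ]
ivory [ 0.4625 -0.3372 -0.2401  0.0719  0.028 ]
ivory [ 0.4306 -0.2134  0.215   0.0861  0.0453]
ivory [ 0.4778  0.3144 -0.0989  0.2116  0.1449]
green [0.5043 0.1389 0.062  0.0319 0.031 ]
grey [0.9655 0.0329 1.5691 0.5424 0.0618]
grey [ 0.7844  0.0021 -0.0035  0.0707  0.058 ]
grey [0.5033 0.0897 1.5491 0.2011 0.1694]
[[0.4811 0.0389 0.1897]
 [0.5073 0.039  0.1888]
 [0.5204 0.039  0.1899]
 [0.5048 0.0118 0.1634]
 [0.5045 0.0666 0.1652]
 [0.504  0.1377 0.1025]
 [0.5776 0.1282 0.0124]
 [0.4734 0.3302 0.0018]]
top yellow [ 0.1452  0.4964 -1.2679  0.1657  0.1282]
top yellow [ 0.4778  0.0652 -0.0045  0.0819  0.0319]
```

```bash
cat >> h.py <<'E'
def cloud(img):
    v,u=np.mgrid[0:480,0:640]; px=np.c_[u.ravel(),v.ravel()]
    P=depthz(img,px); P[np.asarray(img["depth"]).ravel()<=0]=np.nan; return P.reshape(480,640,3)
def slab(img,z0,z1,c,r):
    """minAreaRect of the depth points with z0<z<z1 within r of c"""
    P=cloud(img).reshape(-1,3); k=(P[:,2]>z0)&(P[:,2]<z1)&(np.hypot(P[:,0]-c[0],P[:,1]-c[1])<r); P=P[k]
    q=np.percentile(P[:,:2],[0.5,99.5],axis=0)
    (cx,cy),(w,h),a=cv2.minAreaRect((P[:,:2]*1000).astype(np.float32))
    if h>w: w,h,a=h,w,a+90
    return np.r_[cx/1000,cy/1000,(np.radians(a)+np.pi/2)%np.pi-np.pi/2,w/1000,h/1000,np.median(P[:,2]),len(P)]
E
python3 - <<'E'
from h import *
for n in ["w1","top0"]:
    d=dict(np.load(n+".npz"))
    for a in [(.183,.197,(.5,.037),.05),(.156,.172,(.5,.037),.1),(.094,.108,(.503,.138),.03),(.07,.088,(.503,.138),.05),(.006,.018,(.5,.07),.13)]:
        print(n,a[0],slab(d,*a).round(4))
E
```

```text
w1 0.183 [ 5.028e-01  3.860e-02 -3.250e-02  6.020e-02  1.400e-02  1.887e-01
  1.099e+03]
w1 0.156 [ 5.0280e-01  3.8600e-02 -3.1900e-02  1.3500e-01  9.1200e-02  1.6500e-01
  1.3292e+04]
w1 0.094 [5.0420e-01 1.3790e-01 1.3209e+00 3.1400e-02 3.0800e-02 1.0130e-01
 7.0200e+02]
w1 0.07 [ 5.046e-01  1.382e-01 -2.150e-02  7.030e-02  6.260e-02  7.930e-02
  1.963e+03]
w1 0.006 [5.0330e-01 8.3600e-02 1.5489e+00 1.8960e-01 1.7000e-01 1.1400e-02
 5.5930e+03]
top0 0.183 [ 5.012e-01  3.550e-02 -6.300e-03  5.910e-02  1.320e-02  1.886e-01
  1.980e+02]
top0 0.156 [ 5.011e-01  3.600e-02 -3.240e-02  1.344e-01  9.160e-02  1.654e-01
  2.460e+03]
top0 0.094 [ 5.047e-01  1.332e-01 -3.778e-01  4.190e-02  3.900e-02  1.014e-01
  1.660e+02]
top0 0.07 [ 5.034e-01  1.355e-01 -1.680e-02  6.880e-02  6.250e-02  7.930e-02
  4.720e+02]
top0 0.006 [5.0200e-01 6.7400e-02 1.5502e+00 2.1670e-01 1.6840e-01 1.1800e-02
 1.6850e+03]
```

```bash
cat >> h.py <<'E'
MAG=np.array([.5026,.0384]); MY=-.0217
MAT=np.array([.479,.3255,-.099])
def show(t=""):
    s=state(); print(t,round(s["time"],2),s["ee_pos"].round(4),"F",s["ft_force"].round(1),"gap",round(s["finger_gap"],4),round(float(s["finger_force"]),1))
E
python3 - <<'E'
from h import *
show()
x,y,a=.5028,.0386,-.032
q=ori([x,y,.2],a)
move_to([x,y,.215],q); move_l([x,y,.1775],.08); close(); show("grip")
move_l([x,y,.25],.12); show("lift")
X,Y,A=MAT; q=ori([X,Y,.12],A)
move_to([X,Y,.12],q); move_l([X,Y,.036],.1); show(); move_l([X,Y,.0305],.03); show("down")
gripper_open(); move_l([X,Y,.12],.2)
p=[.5026,.0384,.36]; move_to(p,ori(p,MY))
d=get_image("wrist"); np.savez("w2.npz",**d); cv2.imwrite("pics/w2.png",d["frame"]); show()
print(slab(d,.156,.17,MAG,.1).round(4))
print("mat cover",slab(d,.012,.022,MAT[:2],.1).round(4))
E
```

```text
2.72 [0.5001 0.0343 0.3598] F [ 0.9  0.6 -0.4] gap 0.0878 0.0
grip 5.09 [0.5028 0.0386 0.1775] F [-0.5  0.2  0.1] gap 0.0137 30.0
lift 5.85 [0.5026 0.0386 0.2491] F [-1.  -1.  -1.3] gap 0.0133 30.0
 8.04 [0.4795 0.3258 0.0369] F [-0.3  0.  -1. ] gap 0.014 30.0
down 8.38 [0.4789 0.3255 0.0304] F [-0.2  1.3 -1.7] gap 0.0139 30.0
 11.63 [0.5027 0.0392 0.3584] F [ 0.2 -0.1  0.8] gap 0.088 0.0
[ 5.022e-01  3.840e-02 -2.150e-02  1.169e-01  7.400e-02  1.592e-01
  1.618e+03]
mat cover [ 4.796e-01  3.256e-01 -9.570e-02  1.344e-01  9.280e-02  1.650e-02
  7.111e+03]
```

View pics/w2.png

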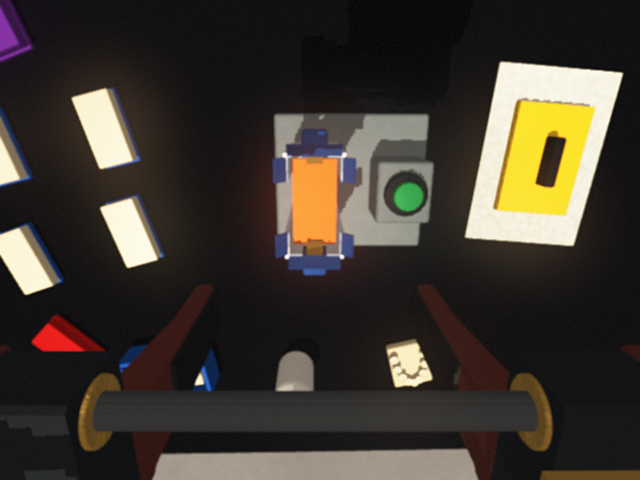

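The cover lies centred on the mat, and the orange follower shows in the open magazine at (315,200).

```bash
cat >> h.py <<'E'
MAG=np.array([.5023,.0384]); MY=-.0215
def load(guess):
    g=np.array(guess[:2]); p=[g[0],g[1],.2]
    move_to(p,ori(p,.23)); r=None
    d=get_image("wrist"); r=slab(d,.016,.032,g,.06); print("blank",r.round(4))
    if not(.084<r[3]<.096 and .041<r[4]<.051): 
        np.savez("bad.npz",**d); cv2.imwrite("pics/bad.png",d["frame"]); raise SystemExit("blank measure off")
    x,y,a=r[:3]; q=ori([x,y,.05],a)
    move_to([x,y,.06],q); move_l([x,y,.0125],.1); close(); show("grip")
    assert .042<state()["finger_gap"]<.05
    move_l([x,y,.12],.2)
    move_l([x,y,.25],.3)
    x,y=MAG; q=ori([x,y,.25],MY)
    move_to([x,y,.25],q); move_l([x,y,.18],.15); hold(.2); show("above"); move_l([x,y,.160],.05); show("placed")
    gripper_open(); move_l([x,y,.20],.15)
def press():
    x,y=MAG; q=ori([x,y,.2],MY)
    close(); move_l([x,y,.18],.1); move_l([x,y,.1334],.05); show("pressed"); hold(.2); show("held")
    if state()["ee_pos"][2]>.1345: move_l([x,y,.1334-(state()["ee_pos"][2]-.1334)],.02); show("more")
    move_l([x,y,.20],.15); gripper_open()
def check(n,z):
    x,y=MAG; move_to([x,y,.30],ori([x,y,.3],MY)); d=get_image("wrist"); show(); cv2.imwrite(f"pics/{n}.png",d["frame"]); np.savez(n+".npz",**d)
    P=cloud(d).reshape(-1,3); k=np.hypot(P[:,0]-x,P[:,1]-y)<.015; print("centre z",np.nanmedian(P[k,2]).round(4)); return d
E
python3 - <<'E'
from h import *
load((.430,-.2145))
check("p1",0)
E
```

```text
blank [ 4.308e-01 -2.141e-01  2.177e-01  8.610e-02  4.380e-02  2.330e-02
  4.880e+03]
grip 15.67 [ 0.4308 -0.2141  0.0126] F [-0.4  0.  -0.3] gap 0.0456 30.0
above 18.78 [0.5029 0.0383 0.1815] F [-0.6  0.2 -0.5] gap 0.0456 30.0
placed 19.33 [0.5021 0.0384 0.1596] F [ 0.2  0.2 -1.1] gap 0.0459 30.0
 21.09 [0.5021 0.0384 0.2983] F [-0.1 -0.5 -0.2] gap 0.0877 0.0
centre z 0.166
```

View pics/p1.png

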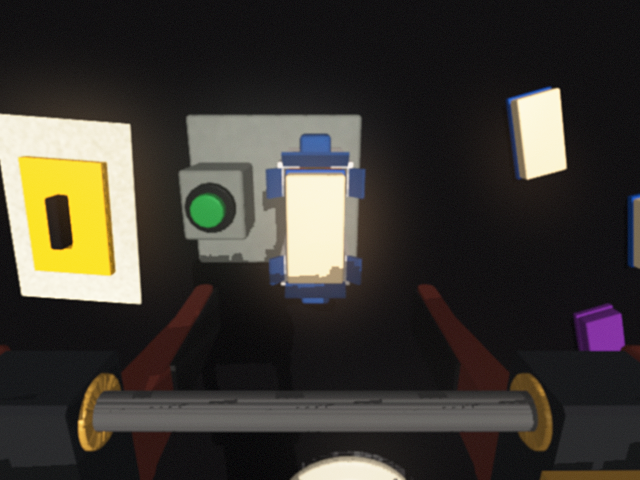

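The blank sits level in the mouth at (315,230). I'll press it next.

```bash
python3 - <<'E'
from h import *
press(); check("p2",0)
E
```

```text
pressed 24.87 [0.5029 0.0384 0.134 ] F [ 3.8 -0.2  4.1] gap 0.0003 2.2
held 25.07 [0.5025 0.0384 0.1337] F [ 3.1 -0.2  4.4] gap 0.0007 2.2
 27.57 [0.5023 0.0384 0.2995] F [ 0.   0.3 -0.4] gap 0.0882 0.0
centre z 0.1294
```

The first blank is latched, with its top at 0.129. Next are the others.

```bash
python3 - <<'E'
from h import *
for i,g in enumerate([(.561,-.2045),(.597,-.353),(.449,-.361)]):
    load(g); press(); d=check(f"q{i}",0)
    P=cloud(d).reshape(-1,3); k=np.hypot(P[:,0]-MAG[0],P[:,1]-MAG[1])<.015
    if abs(np.nanmedian(P[k,2])-.13)>.003: raise SystemExit("not latched")
E
```

```text
blank [ 5.617e-01 -2.032e-01  2.501e-01  8.620e-02  4.400e-02  2.330e-02
  4.919e+03]
grip 30.63 [ 0.5617 -0.2032  0.0126] F [0.6 0.8 1. ] gap 0.0458 30.0
above 33.71 [0.5029 0.0383 0.1815] F [ 0.4 -0.  -0.1] gap 0.0457 30.0
placed 34.26 [0.5021 0.0384 0.1596] F [ 0.6  0.9 -1. ] gap 0.0458 30.0
pressed 38.26 [0.5034 0.0384 0.1347] F [3.9 0.6 5.6] gap 0.0009 2.6
held 38.46 [0.5034 0.0384 0.1347] F [ 3.8 -1.   5. ] gap 0.0 2.6
more 38.71 [0.5033 0.0384 0.1332] F [3.1 0.5 4.9] gap 0.0009 2.6
 41.22 [0.5023 0.0384 0.2995] F [ 0.3 -0.1 -0.9] gap 0.0879 0.0
centre z 0.1294
blank [ 5.934e-01 -3.898e-01  3.071e-01  8.540e-02  4.400e-02  2.330e-02
  4.179e+03]
grip 44.78 [ 0.5935 -0.3898  0.0126] F [0.2 0.4 0.4] gap 0.046 30.0
above 48.48 [0.5029 0.0384 0.1816] F [ 0.5  0.1 -0.7] gap 0.0457 30.0
placed 49.03 [0.5021 0.0384 0.1596] F [ 0.5  0.6 -2.3] gap 0.0458 30.0
pressed 53.03 [0.5042 0.0384 0.1355] F [ 3.7 -0.3  6.2] gap 0.0006 2.9
held 53.23 [0.5042 0.0384 0.1356] F [2.8 0.7 5.2] gap 0.0007 2.9
more 53.49 [0.5042 0.0384 0.1333] F [2.8 1.  5.9] gap 0.0005 3.0
 56.01 [0.5023 0.0384 0.2995] F [ 0.4  0.4 -0.8] gap 0.0881 0.0
centre z 0.1294
blank [ 4.502e-01 -3.592e-01  2.173e-01  8.630e-02  4.400e-02  2.330e-02
  4.903e+03]
grip 59.56 [ 0.4502 -0.3592  0.0126] F [-0.2  0.4  0.1] gap 0.0457 30.0
above 63.13 [0.5029 0.0383 0.1816] F [ 0.4 -0.2 -1.4] gap 0.0462 30.0
placed 63.68 [0.5021 0.0384 0.1596] F [ 0.9  0.6 -1.3] gap 0.046 30.0
pressed 67.68 [0.5041 0.0384 0.1357] F [2.  0.  7.6] gap -0.0003 3.3
held 67.88 [0.5041 0.0384 0.1358] F [2.6 0.8 6. ] gap 0.0006 3.3
more 68.15 [0.5041 0.0384 0.1333] F [ 2.7 -0.3  6.3] gap 0.0007 3.4
 70.67 [0.5023 0.0384 0.2995] F [ 0.9 -0.6 -0.6] gap 0.0878 0.0
centre z 0.1293
```

All four blanks are latched; the third had been knocked about 4 cm aside, and the close-up measurement caught that. Next is the button, with the gripper turned 90° so its body clears the column.

```bash
python3 - <<'E'
from h import *
d=dict(np.load("q2.npz"))
r=slab(d,.094,.108,(.504,.138),.03); print(r.round(4))
x,y=(r[0]+.5042)/2,(r[1]+.1380)/2
q=ori([x,y,.2],np.pi/2+MY); close()
move_to([x,y,.2],q); move_l([x,y,.118],.12); f0=state()["ft_force"][2]; show("above")
z=.112
while z>.097:
    z-=.0015; move_l([x,y,z],.03); hold(.05); s=state(); f=s["ft_force"][2]-f0
    print(round(z,4),s["ee_pos"][2].round(4),f.round(1))
    if f>12: break
hold(.3); show("down")
d2=get_image("scene"); np.savez("btn.npz",**d2); cv2.imwrite("pics/btn.png",d2["frame"])
E
```

```text
[5.052e-01 1.386e-01 6.349e-01 3.100e-02 3.070e-02 1.011e-01 9.210e+02]
above 74.09 [0.5051 0.1384 0.1189] F [-0.5 -0.2  0.5] gap 0.0003 0.0
0.1105 0.1106 0.5
0.109 0.1093 1.5
0.1075 0.1077 2.7
0.106 0.1062 3.4
0.1045 0.1047 4.4
0.103 0.1043 9.0
0.1015 0.1041 15.0
down 76.64 [0.5049 0.1384 0.1041] F [-5.2 -1.2 15.8] gap 0.0007 7.7
```

View pics/q2.png

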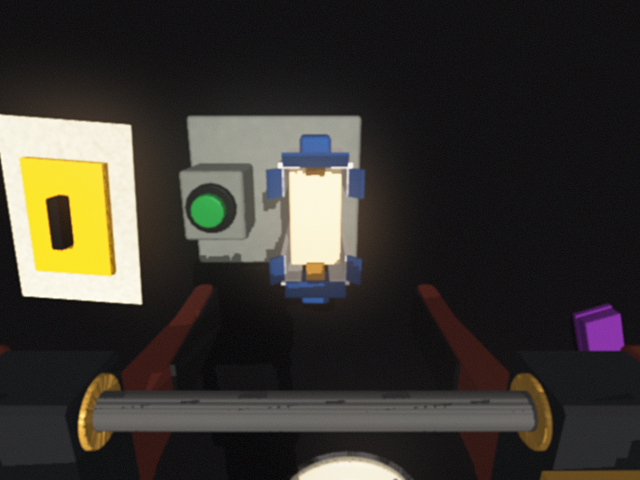

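The picture shows the top blank under both brass catches, with no ivory left on the bench. The button bottomed out at 15 N after 6 mm of travel. Next I'll release it and refit the cover.

```bash
python3 - <<'E'
from h import *
x,y=state()["ee_pos"][:2]
move_l([x,y,.2],.12); gripper_open()
X,Y,A=MAT
move_to([X,Y,.22],ori([X,Y,.22],A)); d=get_image("wrist")
print("button",slab(d,.09,.108,(.504,.138),.02).round(4))
P=slab(d,.011,.023,(X,Y),.1); H=slab(d,.032,.048,(X,Y),.05); print(P.round(4),H.round(4))
x,y=H[:2]; a=P[2]; 
assert abs(H[3]-.06)<.004 and abs(H[4]-.014)<.004
q=ori([x,y,.1],a); move_to([x,y,.08],q); move_l([x,y,.0295],.08); close(); show("grip")
move_l([x,y,.12],.15); move_l([x,y,.25],.2)
mx,my=MAG; move_to([mx,my,.25],ori([mx,my,.25],MY)); move_l([mx,my,.19],.1); hold(.2); show("above")
move_l([mx,my,.1775],.03); show("set"); hold(.2); show()
gripper_open(); move_l([mx,my,.25],.15)
p=[mx,my,.36]; move_to(p,ori(p,MY)); d=get_image("wrist"); cv2.imwrite("pics/fin.png",d["frame"])
print(slab(d,.156,.18,MAG,.1).round(4),slab(d,.182,.2,MAG,.05).round(4)); show()
c=cloud(d).reshape(-1,3)
for dx in(-.055,.055):
  for dy in(-.035,.035):
    k=np.hypot(c[:,0]-mx-dx,c[:,1]-my-dy)<.008; print(dx,dy,np.nanmedian(c[k,2]).round(4))
E
```

```text
button [5.025e-01 1.397e-01 6.451e-01 3.940e-02 3.540e-02 1.008e-01 1.942e+03]
[ 4.7880e-01  3.2550e-01 -9.9200e-02  1.3430e-01  9.1200e-02  1.6600e-02
  1.2797e+04] [ 4.784e-01  3.256e-01 -9.650e-02  5.910e-02  1.400e-02  4.030e-02
  1.051e+03]
grip 82.69 [0.4784 0.3256 0.0295] F [ 0.7 -0.6 -0.4] gap 0.0141 30.0
above 86.3 [0.5027 0.0384 0.191 ] F [ 0.2  0.  -1.9] gap 0.0141 30.0
set 86.87 [0.5023 0.0384 0.1779] F [-0.9  0.6  2.2] gap 0.0136 30.0
 87.07 [0.5023 0.0384 0.1778] F [-0.7 -0.8  3.7] gap 0.0139 30.0
[ 5.0310e-01  3.8300e-02 -2.2600e-02  1.3550e-01  9.1200e-02  1.6500e-01
  1.3505e+04] [ 5.023e-01  3.830e-02 -1.870e-02  5.910e-02  1.310e-02  1.887e-01
  1.085e+03]
 89.47 [0.5023 0.0384 0.3581] F [-0.5  0.2 -0.1] gap 0.0878 0.0
-0.055 -0.035 0.1648
-0.055 0.035 0.1647
0.055 -0.035 0.1651
0.055 0.035 0.165
```

View pics/fin.png

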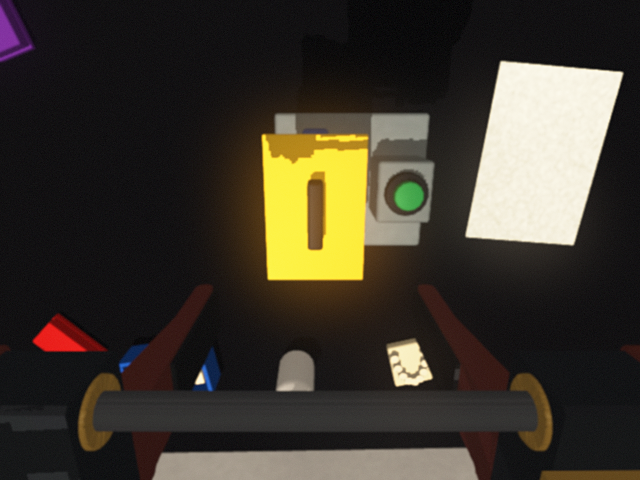

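The cover is level at its seated height (plate at 0.165, as at the start), the button is back up, and the bystanders haven't moved. I'll hand it in now.

```bash
python3 -c "
from bench import *
print(job_done())"
```

```text
the job is handed in; nothing more can be done
None
```

I've handed the job in, at about 90 s of the 210 s allowed: all four blanks are latched in the magazine, the feed button was pressed fully and let go, and the cover is back on and fully seated.

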